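# Shim the short foot of a pump set

## Task

The blue pump rocks because the foot under its yellow-marked corner is short. Without gripping or lifting anything, push the red wedge along the bench, thin end first, under that foot until it is snug, then press down firmly on the yellow mark to check that the pump no longer rocks. Leave the wedge in place under the foot, and leave the bottle, the screwdriver, the hammer and the red bin alone.

Things in the scene. Friction and masses are not known exactly. Their poses are not given: they have to be found in the camera images.
- pads: Three black rubber pads under the good feet of the blue motor pump (190 mm high) on its dark steel plate (300 x 250 x 12 mm). Does not slide. Origin: middle of the plate in plan, 0 to 5 mm above the bench; x along the shaft to the suction port, y across, z up. The short foot's corner is at x +130, y -105 mm; plate edges at x +-150, y +-125 mm.
- skid (a joint): Rocking angle of the pump (rad) about the diagonal through two good feet. 0: at rest, third good foot down; grows as the short foot's corner goes down (164 mm from the axis: 0.006 is 1 mm), to 0.045. Gravity returns it to 0; unshimmed, about 4 N on the yellow mark rocks it.
- foot_edge (a point): Middle of the lower outer edge of the short foot (steel block 40 x 40 mm, level sole). The edge runs along pads' x axis; the wedge enters under it in that body's +y direction. Its height over the bench is the gap to fill, 7 to 12 mm. The foot's outer face is flush with the plate's edge; plate underside 11 mm above this point.
- press_mark (a point): Centre of the yellow mark, 30 mm across, on top of the plate right above the short foot; nothing tall stands within 50 mm of it. Press here straight down with 10 to 20 N.
- wedge: Loose red wedge, about 80 g, 102 x 44 mm. Origin: middle of its underside; y points to the thin end. Slope 90 mm long: 2 mm high at y +51, 17 mm at y -39 mm; behind it a heel 12 mm thick, 28 mm high, its back (pushing) face at y -51 mm. Starts flat before the short foot, thin end to it within 0.2 rad. Slides with about 1 N; jams under the foot: a 5 to 10 N push makes it snug.
- slope (a point): Point on the wedge's slope in the middle of its thin end; axes as the wedge but tilted with the slope: y down the slope towards the thin end, z out of the slope.
- bottle: White bottle with orange cap, 60 mm diameter, 170 mm high; origin at the centre of its underside. Leave alone.
- screwdriver: Screwdriver with green handle, about 200 mm long, lying on the bench. Leave alone.
- hammer: Hammer with wooden handle, lying on the bench. Leave alone.
- bin: Open red plastic bin, 160 x 110 x 75 mm; origin at the centre of its underside. Leave alone.
Not all that is in view belongs to the job. Several things look just like the wedge: the one meant starts farthest to the robot's right.

How it is judged:
On the way, in this order (a step that is already met when the one before it is completed fails the run):
1. the wedge lies under the short foot and fills its gap to within 1.5 mm (z of foot_edge in the frame of slope below 0.0015 m and y of foot_edge in the frame of slope below -0.015 m and x of foot_edge in the frame of slope between -0.024 and 0.024 m), for 0.2 s.
2. the fingers press the pump at the yellow mark with over 5 N, the wedge carries the short foot and it gives less than 1 mm (contact force between the fingers and skid above 5 N and contact force between wedge and skid above 4 N and value of joint skid below 0.006 rad and horizontal distance between the grasp point and press_mark below 0.04 m), for 0.1 s.
At the end, for the whole second after the job is handed in: The wedge lies flat and at rest under the short foot, its slope within 1 mm of the foot's lower edge and its middle within 24 mm sideways of the foot's middle; the pump is at rest within 0.006 rad of level (z of foot_edge in the frame of slope below 0.001 m and y of foot_edge in the frame of slope below -0.015 m and x of foot_edge in the frame of slope between -0.024 and 0.024 m and angle between wedge's own z axis and vertical below 0.05 rad and value of joint skid below 0.006 rad and linear speed of wedge below 0.01 m/s); the robot touches nothing.
It fails at once if the wedge is lifted or tipped (height (world z) of wedge above 0.012 m or angle between wedge's own z axis and vertical above 0.3 rad).
It fails at once if a bystander is moved more than 20 mm (distance of any of bottle, screwdriver, hammer, bin from where it was at the start of the episode above 0.02 m).
It also fails if it takes over 48 s, if anything falls off the work surface, if the arm or the gripper's body presses on something with over 40 N, if the wrist force passes 120 N, or if a joint passes its speed limit or range.

## Robot

A 6-joint arm with a two-finger parallel gripper is mounted at the origin on the work surface. World frame = base frame: x ahead of the robot, y to its left, z up, the work surface at z = 0. Lengths are in m, angles in rad, forces in N, time in s.
With the tool pointing down it reaches from about 0.325 to 0.925 m from the base axis. Payload 3.1 kg.
Tool frame: the origin (TCP) lies between the finger pads; the fingertips stand 22 mm ahead of it and the grasp point (between the pads) lies 3 mm ahead of it; z points along the fingers, y is the line along which they close (so a half turn about z gives the same grasp; the last joint's range is limited). The gripper opens to 85 mm and grips with 20 to 120 N. Pads are 22 mm wide; open, the fingers measure 114 mm over their backs; the gripper's body (76 mm by 85 mm) begins 54 mm behind the grasp point. The pads swing forward as they close: fully open they stand 13 mm farther back than shut.
Start: joints at [-1.416, 0.217, 1.613, -0, 1.311, -0.112], TCP at [0.165, -0.603, 0.253] pointing down, gripper open.
Joint ranges: [-2.75, 2.75], [-0.78, 2.1], [0.31, 2.55], [-1.13, 4.27], [0.13, 2.63], [-2.58, 2.58]. Speed limits (rad/s): [2.79, 2.79, 3.14, 3.14, 3.14, 3.14].

## Interface

Orientations are given as a 3x3 rotation matrix whose columns are the frame's x, y, z axes.
In Python, from bench import arm, get_image, get_calibration gives the robot as it stands.
- The arm moves only by the tool arm_command, never from a script. Its argument "steps" is text: rows parted by semicolons, each of 5 numbers parted by spaces: the finger opening in cm, from 0 to 8.54, then the shift along the tool's x, y, z in cm, then the turn about the tool's z in degrees. In form: grip dx dy dz spin; .... A call has exactly 8 rows; each row is the pose to reach, as a shift and turn from the pose commanded when the call began, along the tool's axes at that moment; what a row does not reach only later rows make up. A row lasts 1/10 s, in which the tool goes at most 50 mm and 8.59 degrees, less where a joint would pass 70% of its speed; a pose out of reach is approached as far as the arm can. A call with a gripper value outside its range is refused whole. The fingers move at their own pace and stop on an object; "squeeze" is the grip in N (left out, the last holds). Time passes only in rows, so rows that repeat a pose let the fingers close, or fill a call up. It gives the time, the measured TCP pose, the force, the opening and the grip force at its end, in the units of the state.
- arm.read_state(): the state, without advancing time (a new reading comes with each control period).
- get_image(name): name is "scene" or "top"; returns the picture (384x512x3 uint8, blue, green, red); there is no depth.
- get_calibration(name): a dict with "mtx" (3x3 intrinsics, pixels), "dist_coeffs" ([k1, k2, p1, p2, k3] as OpenCV has them; the pictures are not rectified), "R" (3x3) and "t" (3): a world point X has camera coordinates R X + t. Camera axes: x right, y down, z forward; pixel columns grow to the right and rows downward; lengths in m; the calibration is good to about 2 mm. A picture is of the moment at which its call begins. get_calibration takes no time and is no camera call.
- arm.job_done(): hands the job in; it is judged then, once.
The state is a dict: "t": time; "joint_pos": joint angles; "joint_velocities": joint speeds; "effort": joint torques, N m; "tcp_pos": TCP position; "eef_rot": TCP orientation; "contact_force": force on the tool from outside, world axes, zero at the start; "ft_torque": the same for the moment, N m; "gripper_width": opening from 0.0 (shut) to 1.0 (fully open); "gripper_force": force on a finger pad.
Only numpy, scipy, OpenCV 4.12 (cv2) and the standard library are available. Lean on these libraries where they do the work, as an engineer would, in place of code of your own. Each camera call takes 0.05 s, during which the arm holds its last target. There are 200 camera calls.

## Working session

There is one attempt and no reset: what is moved stays moved. The work goes in short steps, Python scripts to look and compute and a tool call to move; the robot and the scene stay as the last step left them, time stands still between calls to the robot, and variables do not carry over. Pictures are saved under pics/ and viewed, at most 10 in all, crops included, and the job is handed in when it is done.

Besides the shell and the picture viewer there is one more tool, called as name(argument=value, ...) on one line, values as JSON. arm_command: Moves the arm, as the interface text tells. Its arguments: {"type":"object","properties":{"steps":{"type":"string"},"squeeze":{"type":"number"}},"required":["steps"]}

```bash
mkdir -p pics
cat > h.py <<'E'
import cv2,numpy as np
from bench import arm,get_image,get_calibration
def ray(n,px,z):
    c=get_calibration(n);K=np.array(c["mtx"],float);R=np.array(c["R"]);t=np.array(c["t"]).ravel()
    p=cv2.undistortPoints(np.array(px,float).reshape(-1,1,2),K,np.array(c["dist_coeffs"],float)).reshape(-1,2)
    d=np.c_[p,np.ones(len(p))]@R; o=-R.T@t
    return o+d*((z-o[2])/d[:,2])[:,None]
def proj(n,X):
    c=get_calibration(n)
    return cv2.projectPoints(np.array(X,float).reshape(-1,3),cv2.Rodrigues(np.array(c["R"],float))[0],np.array(c["t"],float),np.array(c["mtx"],float),np.array(c["dist_coeffs"],float))[0].reshape(-1,2)
E
python3 - <<'E'
from h import *
for n in("scene","top"):
    i=get_image(n);cv2.imwrite(f"pics/{n}0.png",i)
    c=get_calibration(n);print(n,-np.array(c["R"]).T@np.array(c["t"]).ravel())
s=arm.read_state();print(s["t"],s["tcp_pos"],s["eef_rot"],s["contact_force"])
a=[cv2.imread(f"pics/{n}0.png") for n in("scene","top")]
cv2.imwrite("pics/both.png",cv2.resize(a[1],(800,600),interpolation=cv2.INTER_CUBIC))
E
```

```text
scene [1.41099409 0.23816394 0.63993464]
top [0.47229023 0.19404394 1.12430115]
0.1 [ 0.16467649 -0.60219967  0.25206711] [[ 9.64614331e-01  2.63664639e-01 -3.87750735e-04]
 [ 2.63664848e-01 -9.64611887e-01  2.18065432e-03]
 [ 2.00932465e-04 -2.20572664e-03 -9.99997547e-01]] [0.28834556 0.30636846 0.37226106]
```

View pics/both.png

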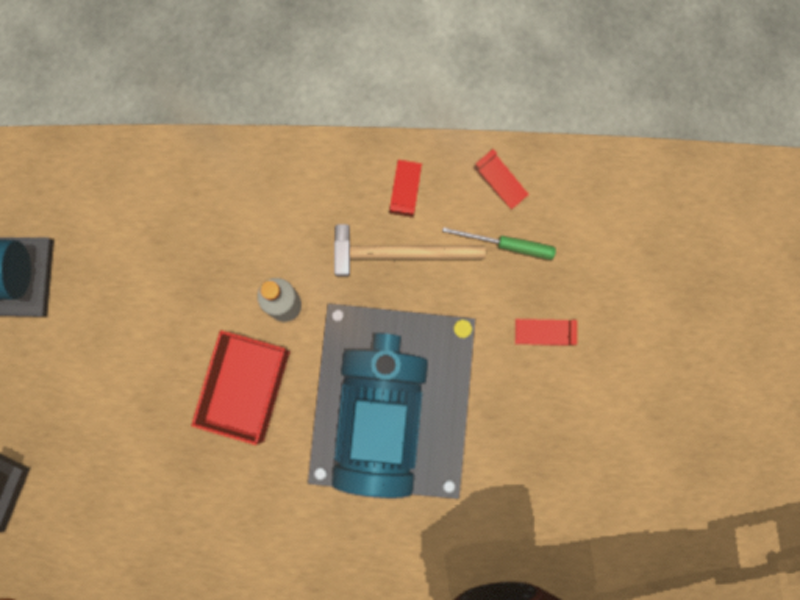

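View pics/scene0.png

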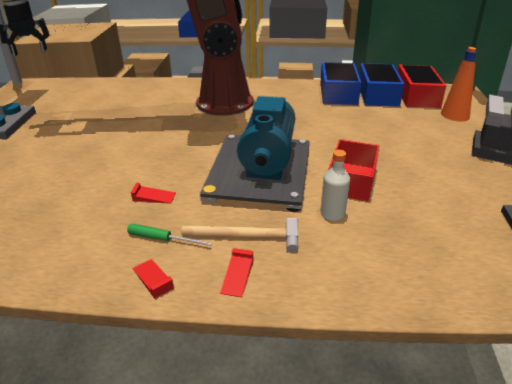

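The top view (800 px scale) shows the pump with its yellow mark at (463,328). There are three red wedges: A (545,332), B (500,180) and C (405,187). The red bin at (240,388) is also red. A lies farthest to the robot's right, with its heel at the right and its thin end facing the mark, so I choose A. In the scene view A is at (153,194) and the mark at (210,189).

Run:
```python
from h import *
im={n:cv2.imread(f"pics/{n}0.png") for n in("scene","top")}
def blobs(n,lo,hi):
    h=cv2.cvtColor(im[n],cv2.COLOR_BGR2HSV);m=cv2.inRange(h,lo,hi)
    k,l,s,c=cv2.connectedComponentsWithStats(m)
    return [(l==j,s[j],c[j]) for j in range(1,k) if s[j][4]>25]
for n in im:
    for m,s,c in blobs(n,(22,120,120),(35,255,255)): print(n,"yel",s,c,ray(n,[c],0.030))
mm=[b for b in blobs("top",(0,190,110),(6,255,255))+blobs("top",(174,190,110),(180,255,255))]
for m,s,c in mm: print("red",s,c,ray("top",[c],0.01)[0])
m=max([b for b in mm if 300<b[1][4]<900],key=lambda b:b[2][0])[0]
r=cv2.minAreaRect(np.argwhere(m)[:,::-1].astype(np.float32));b=cv2.boxPoints(r);print(r,b)
for z in(0,.017,.028): print(z,ray("top",b,z)[:,:2])
# plate corners
h=cv2.cvtColor(im["top"],cv2.COLOR_BGR2HSV)
print("plate corner px guess ->",ray("top",np.array([[328,304],[474,319],[461,498],[309,484]])*.64,.030)[:,:2])
cr=im["top"][180:250,270:390];cr=cv2.resize(cr,None,fx=6,fy=6,interpolation=cv2.INTER_CUBIC)
cv2.imwrite("pics/crop.png",cr)
```

```text
scene yel [204 186  10   6  46] [208.76086957 188.30434783] [[0.58013741 0.04527329 0.03      ]]
top yel [291 205  11  11 100] [295.88 209.88] [[0.58231665 0.04342016 0.03      ]]
red [251 104  18  29 340] [259.45882353 117.48235294] [0.83742074 0.14139154 0.01      ]
((259.4459533691406, 117.82432556152344), (13.645115852355957, 27.12583351135254), 9.462322235107422) [[250.48648  130.08107 ]
 [254.94595  103.324326]
 [268.40543  105.56758 ]
 [263.94595  132.32433 ]]
0 [[0.80381812 0.16522188]
 [0.8816282  0.15404534]
 [0.87611302 0.11635474]
 [0.79836281 0.12798665]]
0.017 [[0.79880525 0.16565769]
 [0.87543881 0.15465014]
 [0.87000702 0.11752944]
 [0.79343243 0.12898547]]
0.028 [[0.79556163 0.16593968]
 [0.8714339  0.15504148]
 [0.86605607 0.11828954]
 [0.79024218 0.12963176]]
plate corner px guess -> [[0.6181433  0.26930757]
 [0.5977873  0.02368353]
 [0.30202637 0.04358774]
 [0.32129309 0.29254477]]
```

View pics/crop.png

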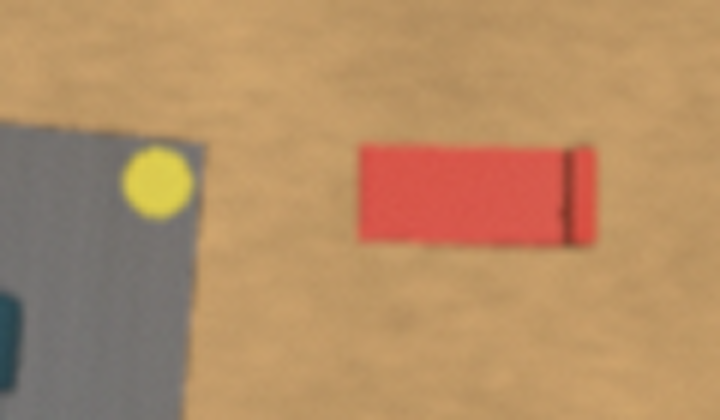

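The crop confirms A: a lone wedge with its thin end at crop (360,195) facing the plate edge at (200,190), and its heel on the right at (585,195).

```bash
cat > w.py <<'E'
from h import *
def wedge(tl,bl,hr_t,hr_b):
    t=ray("top",[tl,bl],.002)[:,:2];hh=ray("top",[hr_t,hr_b],.028)[:,:2]
    T=t.mean(0);H=hh.mean(0);L=np.linalg.norm(T-H);print("thin",T,"heel",H,"len",L,"widths",np.linalg.norm(t[0]-t[1]),np.linalg.norm(hh[0]-hh[1]),"dir angle from +y",np.degrees(np.arctan2(-(T-H)[0],(T-H)[1])))
E
python3 - <<'E'
from w import *
f=lambda x,y:(270+x/6-.42,180+y/6-.42)
wedge(f(360,146),f(360,243),f(597,147),f(597,246))
E
```

```text
thin [ 0.58113441 -0.0521326 ] heel [ 0.57956841 -0.15327233] len 0.1011518503710048 widths 0.04383740246714723 0.0440765383684809 dir angle from +y -0.8870689372817535
```

arm_command(steps="0 3.2 -1.7 0.5 -5; 0 6.4 -3.5 1 -10; 0 9.6 -5.2 1.5 -15; 0 12.8 -7 2 -20; 0 16 -8.7 2.5 -25; 0 19.2 -10.5 3 -30; 0 22.4 -12.3 3.5 -35; 0 25.6 -14 4 -40")

```text
t: 0.9
tcp_pos: [0.3754, -0.3988, 0.2126]
eef_rot: [[0.567, 0.824, -0.001], [0.824, -0.567, 0.001], [0.0, -0.001, -1.0]]
contact_force: [0.8, 0.6, 1.0]
gripper_width: 0.001
gripper_force: 0.0
```

```bash
cat > d.py <<'E'
import sys
from h import *
def rel(tgt,yaw):
    s=arm.read_state();R=np.array(s["eef_rot"]);d=R.T@(np.array(tgt)-s["tcp_pos"])
    y=np.degrees(np.arctan2(R[1,0],R[0,0]));print("t",s["t"],"tcp",np.round(s["tcp_pos"],4),"yaw",round(y,2),"F",np.round(s["contact_force"],1),"w",round(s["gripper_width"],3));print("d cm",np.round(d*100,2),"spin",round(y-yaw,2))
if __name__=="__main__":
    a=[float(v) for v in sys.argv[1:]];rel(a[:3],a[3])
E
python3 d.py 0.5788 -0.2 0.1 88
```

```text
t 0.9 tcp [ 0.3754 -0.3988  0.2126] yaw 55.48 F [0.8 0.6 1. ] w 0.001
d cm [27.9   5.5  11.26] spin -32.52
```

arm_command(steps="0 4 0.8 1 -5; 0 8 1.6 2 -10; 0 12 2.4 4 -15; 0 16 3.2 6 -20; 0 20 4 8 -25; 0 24 4.8 9.5 -30; 0 27.9 5.5 11.3 -32.5; 0 27.9 5.5 11.3 -32.5")

```text
t: 1.7
tcp_pos: [0.5793, -0.1977, 0.0967]
eef_rot: [[0.033, 0.999, -0.004], [0.999, -0.033, 0.004], [0.004, -0.004, -1.0]]
contact_force: [-1.1, -0.0, -1.3]
gripper_width: -0.004
gripper_force: 0.0
```

```bash
python3 d.py 0.5788 -0.175 0.031 88
python3 - <<'E'
from h import *
cv2.imwrite("pics/t1.png",get_image("top"));i=get_image("scene")
cv2.imwrite("pics/s1.png",cv2.resize(i[120:270,60:260],None,fx=4,fy=4,interpolation=cv2.INTER_CUBIC))
E
```

```text
t 1.7 tcp [ 0.5793 -0.1977  0.0967] yaw 88.08 F [-1.1 -0.  -1.3] w -0.004
d cm [ 2.24 -0.09  6.57] spin 0.08
```

View pics/s1.png

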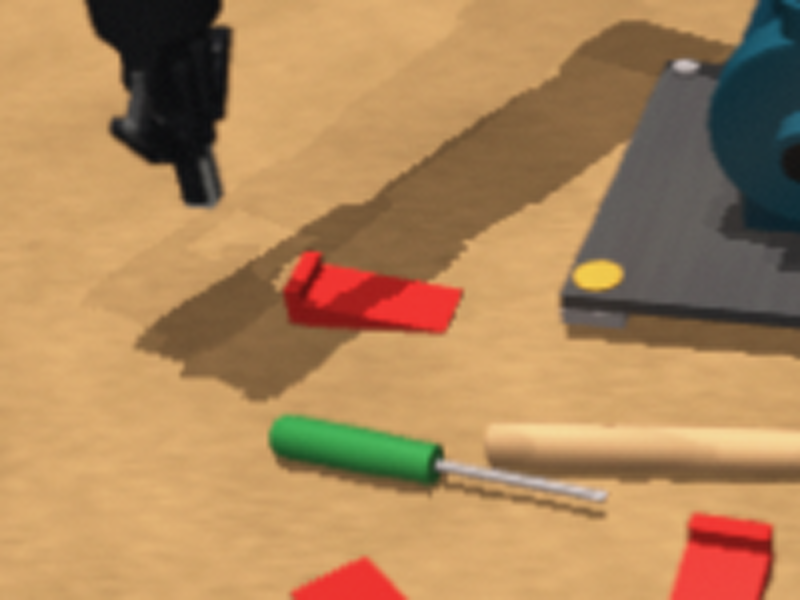

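The shut fingers at crop (200,200) stand right behind the heel at (300,285), and the thin end at (455,310) points to the foot at (595,315). The way between them is clear. I will go down behind the heel.

arm_command(steps="0 0 0 1.5 0; 0 0 0 3 0; 0 0 0 4.5 0; 0 0 0 6 0; 0 0 -0.1 6.6 0; 0 1 -0.1 6.6 0; 0 2 -0.1 6.6 0; 0 2.5 -0.1 6.6 0")

```text
t: 2.6
tcp_pos: [0.5795, -0.1761, 0.035]
eef_rot: [[0.038, 0.999, 0.001], [0.999, -0.038, -0.0], [-0.0, 0.001, -1.0]]
contact_force: [0.2, 0.3, 0.5]
gripper_width: -0.0
gripper_force: 0.0
```

```bash
python3 d.py 0.5788 -0.09 0.031 88
```

```text
t 2.6 tcp [ 0.5795 -0.1761  0.035 ] yaw 87.84 F [0.2 0.3 0.5] w -0.0
d cm [ 8.6  -0.39  0.4 ] spin -0.16
```

arm_command(steps="0 1 0 0.2 0; 0 2 0 0.2 0; 0 3 -0.1 0.2 0; 0 4 -0.1 0.2 0; 0 5 -0.1 0.2 0; 0 6 -0.2 0.2 0; 0 6.8 -0.2 0.2 0; 0 7 -0.2 0.2 0")

```text
t: 3.4
tcp_pos: [0.5794, -0.1062, 0.0322]
eef_rot: [[0.038, 0.999, -0.0], [0.999, -0.038, 0.0], [0.0, -0.0, -1.0]]
contact_force: [-0.9, -0.4, 0.1]
gripper_width: 0.001
gripper_force: 0.2
```

```bash
python3 d.py 0.5788 -0.06 0.031 88
python3 - <<'E'
from h import *
i=get_image("top");cv2.imwrite("pics/t2.png",cv2.resize(i[180:250,260:380],None,fx=6,fy=6,interpolation=cv2.INTER_CUBIC))
E
```

```text
t 3.4 tcp [ 0.5794 -0.1062  0.0322] yaw 87.84 F [-0.9 -0.4  0.1] w 0.001
d cm [ 4.61 -0.23  0.12] spin -0.16
```

View pics/t2.png

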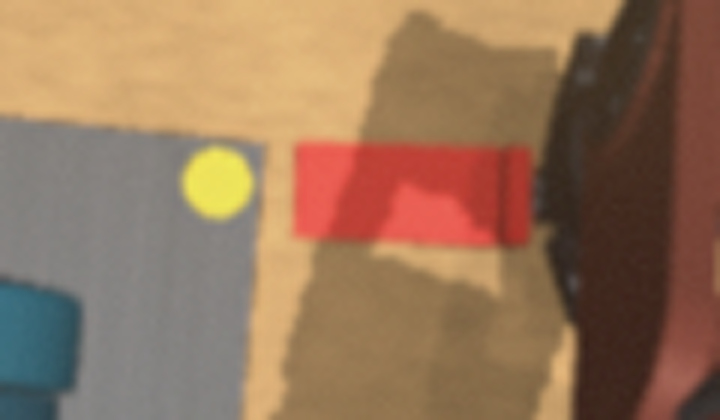

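The wedge went straight: its thin end is at crop (295,191), the plate edge at (262,190) and the mark at (218,183). I will keep pushing slowly and watch the force.

arm_command(steps="0 0.8 0 0.1 0; 0 1.5 0 0.1 0; 0 2.2 0 0.1 0; 0 2.8 0 0.1 0; 0 3.3 0 0.1 0; 0 3.7 0 0.1 0; 0 4 0 0.1 0; 0 4 0 0.1 0")

```text
t: 4.25
tcp_pos: [0.5811, -0.0668, 0.0312]
eef_rot: [[0.038, 0.999, -0.0], [0.999, -0.038, 0.0], [0.0, -0.0, -1.0]]
contact_force: [0.4, -0.3, 0.2]
gripper_width: -0.002
gripper_force: 0.0
```

```bash
python3 d.py 0.5788 -0.04 0.031 88
python3 - <<'E'
from h import *
f=lambda x,y:(260+x/6-.42,180+y/6-.42)
print(ray("top",[f(295,143),f(295,239)],.002).mean(0),ray("top",[f(530,148),f(530,246)],.028).mean(0),ray("top",[f(218,183)],.032))
E
```

```text
t 4.25 tcp [ 0.5811 -0.0668  0.0312] yaw 87.81 F [ 0.4 -0.3  0.2] w -0.002
d cm [ 2.67 -0.33  0.02] spin -0.19
[0.58168698 0.00468354 0.002     ] [ 0.57837009 -0.09571324  0.028     ] [[0.58159165 0.04360593 0.032     ]]
```

arm_command(steps="0 0.2 0 0 0; 0 0.4 0 0 0; 0 0.6 0 0 0; 0 0.8 0 0 0; 0 1 0 0 0; 0 1.2 0 0 0; 0 1.3 0 0 0; 0 1.3 0 0 0")

```text
t: 5.05
tcp_pos: [0.5816, -0.0541, 0.0313]
eef_rot: [[0.038, 0.999, -0.0], [0.999, -0.038, 0.0], [0.0, -0.0, -1.0]]
contact_force: [-0.5, -0.1, -0.2]
gripper_width: 0.002
gripper_force: 0.0
```

arm_command(steps="0 0.1 0 0 0; 0 0.2 0 0 0; 0 0.3 0 0 0; 0 0.4 0 0 0; 0 0.5 0 0 0; 0 0.6 0 0 0; 0 0.6 0 0 0; 0 0.6 0 0 0")

```text
t: 5.85
tcp_pos: [0.5818, -0.0482, 0.0313]
eef_rot: [[0.039, 0.999, -0.0], [0.999, -0.039, 0.0], [0.0, -0.0, -1.0]]
contact_force: [0.4, -0.0, -0.6]
gripper_width: -0.001
gripper_force: 0.0
```

arm_command(steps="0 0.1 0 0 0; 0 0.2 0 0 0; 0 0.3 0 0 0; 0 0.4 0 0 0; 0 0.5 0 0 0; 0 0.5 0 0 0; 0 0.5 0 0 0; 0 0.5 0 0 0")

```text
t: 6.65
tcp_pos: [0.5821, -0.0453, 0.0314]
eef_rot: [[0.038, 0.999, 0.0], [0.999, -0.038, -0.003], [-0.003, 0.0, -1.0]]
contact_force: [-0.2, -7.5, -0.6]
gripper_width: 0.001
gripper_force: 3.7
```

arm_command(steps="0 0.05 0 0 0; 0 0.1 0 0 0; 0 0.1 0 0 0; 0 0.1 0 0 0; 0 0.1 0 0 0; 0 0.1 0 0 0; 0 0.1 0 0 0; 0 0.1 0 0 0")

```text
t: 7.45
tcp_pos: [0.5822, -0.0453, 0.0314]
eef_rot: [[0.037, 0.999, 0.0], [0.999, -0.037, -0.005], [-0.005, 0.0, -1.0]]
contact_force: [-1.1, -10.2, -1.7]
gripper_width: 0.001
gripper_force: 4.9
```

Run:
```python
from h import *
a=get_image("scene");b=get_image("top")
f=lambda i:cv2.resize(i,(600,300),interpolation=cv2.INTER_CUBIC)
cv2.imwrite("pics/s3.png",np.vstack([f(a[155:225,120:260]),f(b[180:250,250:390])]))
```

```text
(no output)
```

View pics/s3.png

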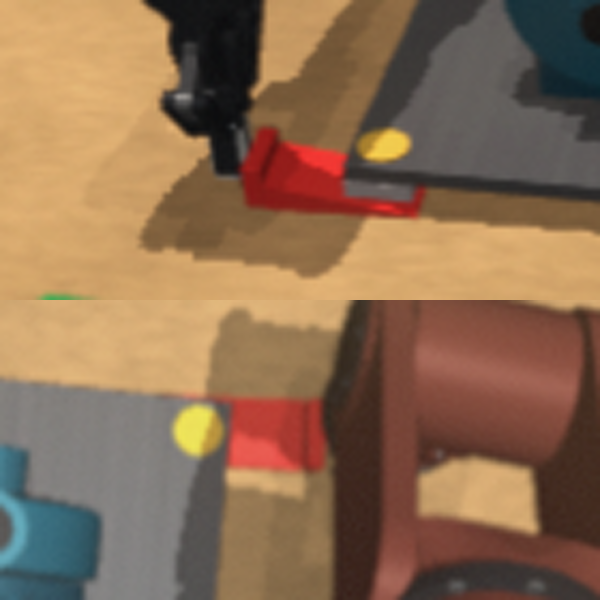

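Top half: the wedge is under the foot at (380,190) and centred on it, with the heel against the fingers at (255,165). Lower half: the wedge at (275,432) is in line with the mark at (198,430). It stopped under a 10 N push about 41 mm in, which means a gap of about 9 mm, so it is snug. Next I back off, rise and go over to the mark.

arm_command(steps="0 -0.5 0 0 0; 0 -1.5 0 0 0; 0 -3 0 0 0; 0 -3 0 -2 0; 0 -3 0 -5 0; 0 -3 0 -7 0; 0 -1 0 -7 0; 0 1 0 -7 0")

```text
t: 8.35
tcp_pos: [0.5837, -0.0333, 0.1029]
eef_rot: [[0.041, 0.999, 0.003], [0.999, -0.041, -0.0], [-0.0, 0.003, -1.0]]
contact_force: [0.2, 0.1, -0.5]
gripper_width: -0.002
gripper_force: 0.0
```

```bash
python3 d.py 0.584 0.040 0.066 88; python3 d.py 0.584 0.040 0.054 88
```

```text
t 8.35 tcp [ 0.5837 -0.0333  0.1029] yaw 87.67 F [ 0.2  0.1 -0.5] w -0.002
d cm [ 7.32 -0.28  3.69] spin -0.33
t 8.35 tcp [ 0.5837 -0.0333  0.1029] yaw 87.67 F [ 0.2  0.1 -0.5] w -0.002
d cm [ 7.32 -0.28  4.89] spin -0.33
```

arm_command(steps="0 2 0 0 0; 0 4 -0.1 0 0; 0 6 -0.2 0 0; 0 7.3 -0.3 0 0; 0 7.3 -0.3 1 0; 0 7.3 -0.3 2.5 0; 0 7.3 -0.3 3.7 0; 0 7.3 -0.3 3.7 0")

```text
t: 9.15
tcp_pos: [0.5796, 0.0399, 0.0607]
eef_rot: [[0.04, 0.999, -0.007], [0.999, -0.04, 0.0], [-0.0, -0.007, -1.0]]
contact_force: [-0.4, 0.0, 0.4]
gripper_width: -0.001
gripper_force: 0.0
```

```bash
python3 d.py 0.584 0.040 0.054 88
python3 - <<'E'
from h import *
a=get_image("scene")
cv2.imwrite("pics/s4.png",cv2.resize(a[100:225,100:310],None,fx=3.8,fy=3.8,interpolation=cv2.INTER_CUBIC))
E
```

```text
t 9.15 tcp [0.5796 0.0399 0.0607] yaw 87.72 F [-0.4  0.   0.4] w -0.001
d cm [0.02 0.45 0.67] spin -0.28
```

View pics/s4.png

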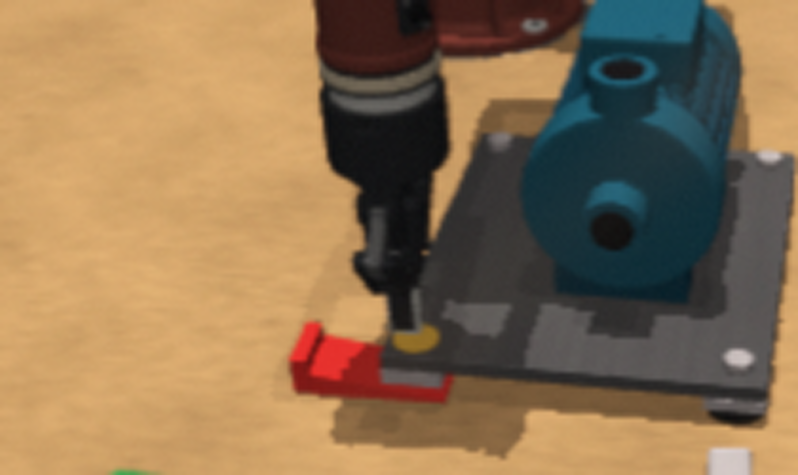

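The fingertips at (405,325) are over the mark at (415,338), clear of the pump body, and the wedge is still under the foot. I press down in small steps.

arm_command(steps="0 0 0.2 0.1 0; 0 0 0.3 0.2 0; 0 0 0.3 0.3 0; 0 0 0.3 0.4 0; 0 0 0.3 0.5 0; 0 0 0.3 0.6 0; 0 0 0.3 0.7 0; 0 0 0.3 0.7 0")

```text
t: 10.0
tcp_pos: [0.5851, 0.0407, 0.0571]
eef_rot: [[0.039, 0.999, -0.0], [0.999, -0.039, 0.0], [0.0, -0.0, -1.0]]
contact_force: [-1.0, 0.3, 1.4]
gripper_width: -0.006
gripper_force: 0.0
```

arm_command(steps="0 0 0 0.1 0; 0 0 0 0.2 0; 0 0 0 0.3 0; 0 0 0 0.4 0; 0 0 0 0.4 0; 0 0 0 0.4 0; 0 0 0 0.4 0; 0 0 0 0.4 0")

```text
t: 10.8
tcp_pos: [0.5853, 0.0406, 0.0539]
eef_rot: [[0.039, 0.999, -0.0], [0.999, -0.039, -0.0], [-0.0, -0.0, -1.0]]
contact_force: [-2.4, -0.1, 5.0]
gripper_width: -0.001
gripper_force: 2.7
```

arm_command(steps="0 0 0 0.1 0; 0 0 0 0.15 0; 0 0 0 0.2 0; 0 0 0 0.2 0; 0 0 0 0.2 0; 0 0 0 0.2 0; 0 0 0 0.2 0; 0 0 0 0.2 0")

```text
t: 11.6
tcp_pos: [0.5854, 0.0406, 0.0538]
eef_rot: [[0.038, 0.999, -0.001], [0.999, -0.038, -0.0], [-0.0, -0.001, -1.0]]
contact_force: [-6.7, -0.1, 15.4]
gripper_width: 0.002
gripper_force: 7.6
```

15 N on the mark with 0.1 mm of give, so the pump no longer rocks. I lift off.

arm_command(steps="0 0 0 -0.5 0; 0 0 0 -1.5 0; 0 0 0 -3 0; 0 0 0 -5 0; 0 0 0 -8 0; 0 -3 0 -10 0; 0 -7 0 -12 0; 0 -11 0 -12 0")

```text
t: 12.4
tcp_pos: [0.584, -0.0706, 0.1765]
eef_rot: [[0.037, 0.999, 0.009], [0.999, -0.037, -0.002], [-0.002, 0.009, -1.0]]
contact_force: [0.9, -0.7, -0.1]
gripper_width: -0.003
gripper_force: 0.0
```

arm_command(steps="0 -4 0 0 0; 0 -8 0 0 0; 0 -12 0 0 0; 0 -14 0 0 0; 0 -14 0 0 0; 0 -14 0 0 0; 0 -14 0 0 0; 0 -14 0 0 0")

```text
t: 13.2
tcp_pos: [0.5758, -0.2079, 0.1714]
eef_rot: [[0.037, 0.999, -0.0], [0.999, -0.037, 0.0], [0.0, -0.0, -1.0]]
contact_force: [0.7, 0.5, -0.1]
gripper_width: -0.001
gripper_force: 0.0
```

Run:
```python
from h import *
a=get_image("scene");b=get_image("top")
f=lambda i:cv2.resize(i,(600,300),interpolation=cv2.INTER_CUBIC)
cv2.imwrite("pics/s5.png",np.vstack([f(a[155:225,120:260]),f(b[180:250,250:390])]))
s=arm.read_state();print(s["t"],s["tcp_pos"],s["contact_force"])
```

```text
13.3 [ 0.57580169 -0.20808925  0.1713664 ] [ 0.61106529 -1.0226771   0.8348482 ]
```

View pics/s5.png

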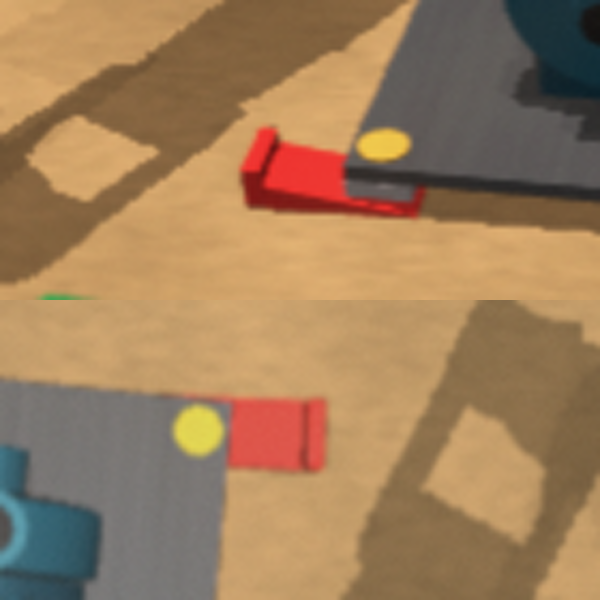

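The wedge is unmoved under the foot (heel at (262,165) in the upper half, wedge at (275,432) in the lower half), and the arm is clear. I hand the job in.

```bash
python3 -c "
from bench import arm
print(arm.job_done())"
```

```text
the job is handed in; nothing more can be done
None
```

The red wedge is snug under the short foot (pushed to about 10 N), the pump gave only about 0.1 mm under 15 N on the yellow mark, and the job is handed in; no verdict was shown.

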